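# Sort the stamps and seals into the stock trays

## Robot

A 7-joint arm with a two-finger parallel gripper is mounted at the origin on the work surface. World frame = base frame: x ahead of the robot, y to its left, z up, the work surface at z = 0. Lengths are in m, angles in degrees, forces in N, time in s.
With the tool pointing down it reaches from about 0.425 to 0.95 m from the base axis. Payload 4.7 kg.
Tool frame: the origin (TCP) lies at the very end of the fingers, on their centre line; the grasp point (between the pads) lies 19 mm behind it; z points along the fingers, x is the direction in which the jaws open and shut, and the axes are right-handed (so a half turn about z gives the same grasp; the last joint's range is limited). The gripper opens to 87 mm and grips with 3 to 60 N. Pads are 19 mm wide; open, the fingers measure 117 mm over their backs; the gripper's body (75 mm by 190 mm) begins 51 mm behind the grasp point.
Start: joints at [-69.551, 26.849, -2.785, 87.806, 1.381, 65.374, -4.715], TCP at [0.254, 0.625, 0.223] pointing down, gripper open.
Joint ranges: [-148.3, 148.3], [-19.14, 114.17], [-79.39, 73.82], [5.75, 140.21], [-59.74, 239.74], [12.07, 113.84], [-152.46, 152.46]. Speed limits (degrees/s): [147.25, 147.25, 180, 180, 180, 180, 180].

## Interface

Orientations are given as a 3x3 rotation matrix whose columns are the frame's x, y, z axes.
In Python, from plant import env, read_camera, calibration, nets gives the robot as it stands.
- The arm moves only by the shell command python3 -m crank 'ROWS' [FORCE]. ROWS is JSON, a list of rows, each an object with "translation": the shift along the world's x, y, z each as a share of 0.4 m, from -1 to 1, a list of three; "rot": the turn, a rotation vector about the world's x, y, z each as a share of 45 degrees, from -1 to 1, a list of three; "gripper": the closure, from 0 (fully open) to 1 (shut). A call has 1 to 5 rows; each row is the pose to reach, as a shift and turn from the pose commanded when the call began; what a row does not reach only later rows make up. A row lasts 1/8 s, in which the tool goes at most 62.5 mm and 10.7 degrees, less where a joint would pass 70% of its speed; a pose out of reach is approached as far as the arm can. A call with a number of a shift or a turn outside -1 to 1 is refused whole. A call with a gripper value outside its range is refused whole. The fingers move at their own pace and stop on an object; FORCE is the grip in N (left out, the last holds). Time passes only in rows, so rows that repeat a pose let the fingers close. It gives the time, the measured TCP pose, the force and the opening at its end, in the units of the state.
- env.state(): the state, without advancing time (a new reading comes with each control period).
- read_camera(name): name is "scene" or "side" or "wrist"; returns (picture, depth): 480x640x3 uint8, red, green, blue; 480x640 float32, m along the optical axis (not along the pixel's ray), 0 where there is no reading.
- calibration(name): a dict with "mtx" (3x3 intrinsics, pixels), "rvec" (rotation vector, rad) and "tvec" (3), from world to camera coordinates, as OpenCV has them; the wrist camera has in their place "T_tool_cam" (4x4, takes a point from camera to tool coordinates, whose origin is the TCP and whose axes are the tool frame's). Camera axes: x right, y down, z forward; pixel columns grow to the right and rows downward; lengths in m; the calibration is good to about 2 mm. A picture is of the moment at which its call begins: read the wrist's pose just before it. calibration takes no time and is no camera call.
- env.job_done(): hands the job in, once; it reports no verdict.
Trained networks look in the newest picture that a camera, given by its name, has taken for a name from the list of things; names that differ only in an ending like _2 or _b are one class to them, and where a whole thing is asked for, a point or a joint stands for the part that bears it (a point fixed in the world has none). Each returns a list of dicts, best first, with "p" (0 to 1); they miss things now and then, are a little off and sometimes report something else, mostly with a low value. They report only what shows in the picture. A call takes as long as a camera call. They do not tell look-alikes from the thing itself.
- nets.look_for(thing, camera): "location" ([column, row] in pixels, amid what is visible of it).
- nets.landmark_of(thing, camera): "location" ([column, row] in pixels: a listed point, or the origin of a listed thing).
The state is a dict: "clock": time; "joints": joint angles; "joint_vel": joint speeds; "joint_efforts": joint torques, N m; "position": TCP position; "ee_rot": TCP orientation; "force": force on the tool from outside, world axes, zero at the start; "moment": the same for the moment, N m; "opening": opening from 0.0 (shut) to 1.0 (fully open).
Only numpy, scipy, OpenCV 4.12 (cv2) and the standard library are available. Lean on these libraries where they do the work, as an engineer would, in place of code of your own. Each camera call takes 0.05 s, during which the arm holds its last target. There are 200 camera calls.

## Task

Sort the five loose stamps and seals on the bench into the stock trays: each tray has a sample of its kind screwed down in the bay at one end, so stand the two turned wooden stamps, the two stone seals and the self-inking stamp in the empty bays of their own kind's tray, one to a bay, upright and flat on the bay's floor. Lower each one gently onto the felt rather than dropping it, and leave the seal-paste pot and the ink bottle standing where they are.

Things in the scene. Friction and masses are not known exactly. Their poses are not given: they have to be found in the camera images.
- turned_a: Loose wooden hand stamp, upright, 84 mm tall, about 70 g: pale round mount 34 mm across, 14 high, brass collar, waist 14 across at height 32, dark turned handle swelling to a barrel 29 across at height 60 to 70 (grip there), domed top. One of two alike. Origin: centre of underside, z up.
- turned_b: Loose wooden hand stamp, upright, 84 mm tall, about 70 g: pale round mount 34 mm across, 14 high, brass collar, waist 14 across at height 32, dark turned handle swelling to a barrel 29 across at height 60 to 70 (grip there), domed top. One of two alike. Origin: centre of underside, z up.
- seal_a: Loose square seal of pale veined stone standing upright, a plain block 26 x 26 mm (its x and y) and 62 mm tall. About 110 g. Origin: centre of the underside, z up. One of two alike.
- seal_b: Loose square seal of pale veined stone standing upright, a plain block 26 x 26 mm (its x and y) and 62 mm tall. About 110 g. Origin: centre of the underside, z up. One of two alike.
- inker: Loose self-inking stamp standing upright, 76 mm tall, about 90 g: grey housing 48 mm (its x) by 32 mm (its y) up to 34 mm height, black grip cap above it 44 by 28 mm with a small white card on top. Grip the cap across its 28 mm side, closing along its y. Origin: centre of the underside, z up.
- tray_turned: Fixed wooden tray, 86 (x) by 208 mm (y), walls 24 mm high, felt floor 6 mm up. Dividers 6 thick, 19 high make 3 bays, each 70 (x) by 60 (y) inside, centred at y = 66, 0, -66. Bay y = 66 (left end from the robot) holds a screwed-down sample: a turned wooden stamp, 90 mm to its top; the others start empty. The trays are otherwise alike, in any order. Origin: centre of underside.
- tray_seal: Fixed wooden tray, 86 (x) by 208 mm (y), walls 24 mm high, felt floor 6 mm up. Dividers 6 thick, 19 high make 3 bays, each 70 (x) by 60 (y) inside, centred at y = 66, 0, -66. Bay y = 66 (left end from the robot) holds a screwed-down sample: a square stone seal, 68 mm to its top; the others start empty. The trays are otherwise alike, in any order. Origin: centre of underside.
- tray_inker: Fixed wooden tray, 86 (x) by 208 mm (y), walls 24 mm high, felt floor 6 mm up. Dividers 6 thick, 19 high make 3 bays, each 70 (x) by 60 (y) inside, centred at y = 66, 0, -66. Bay y = 66 (left end from the robot) holds a screwed-down sample: a self-inking stamp, long side along x, 82 mm to its top; the others start empty. The trays are otherwise alike, in any order. Origin: centre of underside.
- paste_pot: Round lidded white porcelain seal-paste pot with blue bands, 60 mm across and 38 mm tall, loose, among the stamps; to be left alone. Origin: centre of the underside, z up.
- ink_bottle: Small round white ink bottle with a black cap, 34 mm across and 70 mm tall, loose, among the stamps; to be left alone. Origin: centre of the underside, z up.
Not all that is in view belongs to the job. What is shaped like the inker but green is not meant.

How it is judged (in metres and radians):
At the end, for the whole second after the job is handed in: Each stamp and seal stands in an empty bay of its own kind's tray, one to a bay, within 30 mm (across) and 26 mm (along) of the bay's centre, underside 2 to 11 mm above the tray's, upright within 0.12 rad, at rest; paste pot and ink bottle upright within 20 mm of their start (x of turned_a in the frame of tray_turned between -0.03 and 0.03 m and z of turned_a in the frame of tray_turned between 0.002 and 0.011 m and angle between each of turned_a, turned_b, seal_a, seal_b, inker's own z axis and vertical below 0.12 rad and linear speed of each of turned_a, turned_b, seal_a, seal_b, inker below 0.02 m/s and angular speed of each of turned_a, turned_b, seal_a, seal_b, inker below 0.2 rad/s and x of turned_b in the frame of tray_turned between -0.03 and 0.03 m and z of turned_b in the frame of tray_turned between 0.002 and 0.011 m and x of seal_a in the frame of tray_seal between -0.03 and 0.03 m and z of seal_a in the frame of tray_seal between 0.002 and 0.011 m and x of seal_b in the frame of tray_seal between -0.03 and 0.03 m and z of seal_b in the frame of tray_seal between 0.002 and 0.011 m and x of inker in the frame of tray_inker between -0.03 and 0.03 m and z of inker in the frame of tray_inker between 0.002 and 0.011 m and ((y of turned_a in the frame of tray_turned between -0.026 and 0.026 m and y of turned_b in the frame of tray_turned between -0.092 and -0.04 m) or (y of turned_a in the frame of tray_turned between -0.092 and -0.04 m and y of turned_b in the frame of tray_turned between -0.026 and 0.026 m)) and ((y of seal_a in the frame of tray_seal between -0.026 and 0.026 m and y of seal_b in the frame of tray_seal between -0.092 and -0.04 m) or (y of seal_a in the frame of tray_seal between -0.092 and -0.04 m and y of seal_b in the frame of tray_seal between -0.026 and 0.026 m)) and (y of inker in the frame of tray_inker between -0.026 and 0.026 m or y of inker in the frame of tray_inker between -0.092 and -0.04 m) and distance of each of paste_pot, ink_bottle from where it was at the start of the episode below 0.02 m and angle between each of paste_pot, ink_bottle's own z axis and vertical below 0.2 rad); the robot touches nothing.
It fails at once if a turned stamp is dropped (comes down on its support faster than 0.5 m/s) ((height (world z) of turned_a below 0.02 m and linear speed of turned_a above 0.5 m/s) or (height (world z) of turned_b below 0.02 m and linear speed of turned_b above 0.5 m/s)).
It fails at once if a stone seal is dropped (comes down on its support faster than 0.5 m/s) ((height (world z) of seal_a below 0.02 m and linear speed of seal_a above 0.5 m/s) or (height (world z) of seal_b below 0.02 m and linear speed of seal_b above 0.5 m/s)).
It fails at once if the self-inking stamp is dropped (comes down on its support faster than 0.5 m/s) ((height (world z) of inker below 0.02 m and linear speed of inker above 0.5 m/s)).
It fails at once if the seal-paste pot is pushed more than 20 mm from its place or tipped (distance of paste_pot from where it was at the start of the episode above 0.02 m or angle between paste_pot's own z axis and vertical above 0.2 rad).
It fails at once if the ink bottle is pushed more than 20 mm from its place or tipped (distance of ink_bottle from where it was at the start of the episode above 0.02 m or angle between ink_bottle's own z axis and vertical above 0.2 rad).
It also fails if it takes over 134 s, if anything falls off the work surface, if the arm or the gripper's body presses on something with over 40 N, if the wrist force passes 120 N, or if a joint passes its speed limit or range.

## Working session

There is one attempt and no reset: what is moved stays moved. The work goes in short steps, Python scripts to look and compute and a shell command to move; the robot and the scene stay as the last step left them, time stands still between calls to the robot, and variables do not carry over. Pictures are saved under pics/ and viewed, about 12 in all and at most 16, crops included, and the job is handed in when it is done.

```bash
ls; mkdir -p pics
python3 - <<'E'
from plant import env, read_camera, calibration, nets
import cv2,numpy as np
s=env.state();print(s['clock'],s['position'],s['ee_rot'],s['opening'])
for c in ['scene','side']:
    im,d=read_camera(c);cv2.imwrite(f'pics/{c}0.png',im[:,:,::-1]);np.save(f'pics/{c}0.npy',d)
    k=calibration(c);R=cv2.Rodrigues(np.array(k['rvec']))[0];print(c,-R.T@np.array(k['tvec']).ravel(),R[2])
E
```

```text
pics
0.0 [0.25377496 0.6248176  0.22148174] [[ 3.76321006e-01  9.26489110e-01 -6.54987762e-04]
 [ 9.26487204e-01 -3.76321562e-01 -1.88231900e-03]
 [-1.99043407e-03  1.01518398e-04 -9.99998014e-01]] 0.99987918324975
scene [1.06996999 0.29833926 0.58550188] [-0.687654   -0.38652372 -0.61459856]
side [-0.07609813 -0.813569    0.74031974] [ 0.45565895  0.66945505 -0.58668974]
```

View pics/scene0.png

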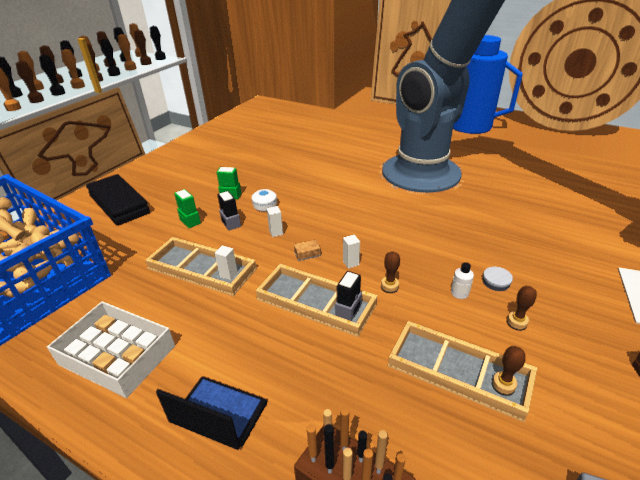

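View pics/side0.png

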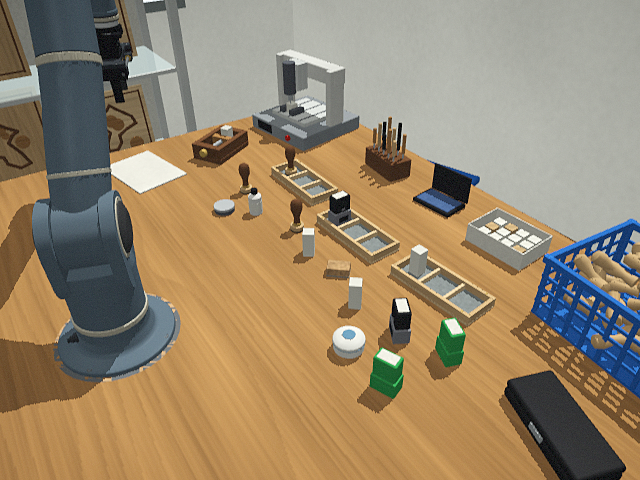

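Scene view: candidates are turned stamps (391,272) and (522,307), seals (275,222) and (351,250), and the black inker (229,210), with green look-alikes at (187,208) and (229,183). The samples are at (226,264), (348,295) and (509,370). The pot is at (264,200), the bottle at (462,282), with a grey tin lid at (497,278) and a wooden block at (307,250). The turned stamps and boxes elsewhere are background. Next I'll measure positions from depth in both cameras.

```bash
cat > h.py <<'E'
from plant import env, read_camera, calibration, nets
import cv2,numpy as np
def T_cam(c,s=None):
    k=calibration(c);T=np.eye(4)
    if c=='wrist':
        W=np.eye(4);W[:3,:3]=s['ee_rot'];W[:3,3]=s['position'];return np.array(k['mtx']),W@np.array(k['T_tool_cam'])
    R=cv2.Rodrigues(np.array(k['rvec']))[0];T[:3,:3]=R.T;T[:3,3]=-R.T@np.array(k['tvec']).ravel()
    return np.array(k['mtx']),T
def cloud(c,d,s=None):
    K,T=T_cam(c,s);v,u=np.mgrid[:480,:640]
    P=np.stack([(u-K[0,2])/K[0,0]*d,(v-K[1,2])/K[1,1]*d,d],-1)@T[:3,:3].T+T[:3,3]
    P[d<=0]=np.nan;return P
E
python3 - <<'E'
from h import *
P={}
for c in ['scene','side']:
    P[c]=cloud(c,np.load(f'pics/{c}0.npy'))
C=np.vstack([np.hstack([P[c].reshape(-1,3),cv2.imread(f'pics/{c}0.png').reshape(-1,3)]) for c in P])
C=C[np.isfinite(C[:,0])]
# topdown picture: x 0.3..0.9 up, y 0.5..-0.5 left->right; 800px/m
C=C[(C[:,0]>.3)&(C[:,0]<.95)&(abs(C[:,1])<.5)&(C[:,2]<.12)&(C[:,2]>-.02)];C=C[np.argsort(C[:,2])]
im=np.zeros((520,800,3),np.uint8);im[np.clip(((.95-C[:,0])*800).astype(int),0,519),np.clip(((.5-C[:,1])*800).astype(int),0,799)]=C[:,3:]
cv2.imwrite('pics/top.png',im)
def pk(name,c,u,v,zmin,r=22):
    Q=P[c][v-r:v+r,u-r:u+r].reshape(-1,3);Q=Q[np.isfinite(Q[:,0])]
    p0=P[c][v,u];Q=Q[np.linalg.norm(Q[:,:2]-p0[:2],axis=1)<.04]
    zt=np.percentile(Q[:,2],98);t=Q[Q[:,2]>zmin]
    if len(t)<5: print(name,c,'few',p0,zt);return
    rr=cv2.minAreaRect(t[:,:2].astype(np.float32)*1000)
    print(name,c,np.round(p0,3),'ztop %.3f'%zt,'n',len(t),'rect',np.round(rr[0],0),np.round(rr[1],0),round(rr[2]))
for n,c,u,v,z in [('seal1','scene',275,211,.056),('seal2','scene',351,240,.056),('turn1','scene',391,262,.055),('turn2','scene',524,298,.055),('ink','scene',228,202,.072),
 ('bottle','scene',465,270,.05),('pot','scene',264,198,.03),('sS','scene',226,254,.06),('sI','scene',349,283,.075),('sT','scene',512,360,.06),('g1','scene',186,197,.07),('g2','scene',228,174,.07),
 ('seal1','side',355,283,.056),('seal2','side',308,234,.056),('turn1','side',296,207,.055),('turn2','side',245,172,.055),('ink','side',401,305,.072),('sS','side',419,252,.06),('sI','side',340,202,.075),('sT','side',291,156,.06),('g1','side',452,330,.07),('g2','side',387,362,.07)]: pk(n,c,u,v,z)
for n in ['turned_a','seal_a','inker','tray_turned','tray_seal','tray_inker','paste_pot','ink_bottle']:
  for c in ['scene','side']:
    K,T=T_cam(c);o=[]
    for r in nets.landmark_of(n,c)[:4]:
        ray=T[:3,:3]@np.linalg.solve(K,[*r['location'],1]);p=T[:3,3]-ray*T[2,3]/ray[2];o.append((np.round(p[:2],3).tolist(),round(r['p'],2)))
    print(n,c,o)
E
```

```text
seal1 scene [ 0.424 -0.191  0.062] ztop 0.063 n 104 rect [ 422. -197.] [31. 26.] 50
seal2 scene [0.443 0.001 0.062] ztop 0.063 n 137 rect [440.  -1.] [28. 26.] 54
turn1 scene [0.481 0.1   0.072] ztop 0.083 n 247 rect [472.  98.] [24. 26.] 51
turn2 scene [0.465 0.327 0.07 ] ztop 0.083 n 326 rect [457. 329.] [28. 21.] 89
ink scene [ 0.453 -0.296  0.071] ztop 0.077 n 136 rect [ 442. -310.] [42. 28.] 58
bottle scene [0.432 0.223 0.064] ztop 0.070 n 191 rect [427. 221.] [23. 30.] 9
pot scene [ 0.356 -0.272  0.035] ztop 0.039 n 223 rect [ 345. -281.] [47. 56.] 48
sS scene [ 0.597 -0.186  0.067] ztop 0.069 n 166 rect [ 591. -197.] [28. 26.] 5
sI scene [0.577 0.063 0.083] ztop 0.084 n 327 rect [568.  57.] [45. 27.] 0
sT scene [0.612 0.332 0.081] ztop 0.089 n 455 rect [601. 334.] [23. 28.] 10
g1 scene [ 0.486 -0.386  0.077] ztop 0.078 n 151 rect [ 479. -401.] [43. 29.] 71
g2 scene [ 0.35  -0.378  0.07 ] ztop 0.077 n 127 rect [ 342. -391.] [29. 44.] 25
seal1 side [ 0.416 -0.202  0.061] ztop 0.064 n 143 rect [ 419. -199.] [29. 26.] 48
seal2 side [ 0.429 -0.014  0.064] ztop 0.063 n 99 rect [438.
[... 852 characters left out ...]
22, -0.185], 0.61)]
inker scene [([0.482, -0.409], 0.94), ([0.444, -0.304], 0.79), ([0.34, -0.393], 0.73)]
inker side [([0.34, -0.386], 0.97), ([0.443, -0.312], 0.83), ([0.479, -0.409], 0.72)]
tray_turned scene [([0.603, 0.27], 0.62)]
tray_turned side [([0.602, 0.265], 0.86)]
tray_seal scene [([0.593, -0.273], 0.7), ([0.42, 0.226], 0.18)]
tray_seal side [([0.587, -0.264], 0.61)]
tray_inker scene [([0.571, 0.0], 0.6)]
tray_inker side [([0.565, -0.013], 0.93)]
paste_pot scene [([0.332, -0.291], 0.95)]
paste_pot side [([0.346, -0.28], 0.84)]
ink_bottle scene [([0.424, 0.228], 0.97), ([0.444, -0.311], 0.26)]
ink_bottle side [([0.418, 0.207], 0.89), ([0.442, 0.322], 0.26), ([0.609, 0.282], 0.16)]
```

View pics/top.png

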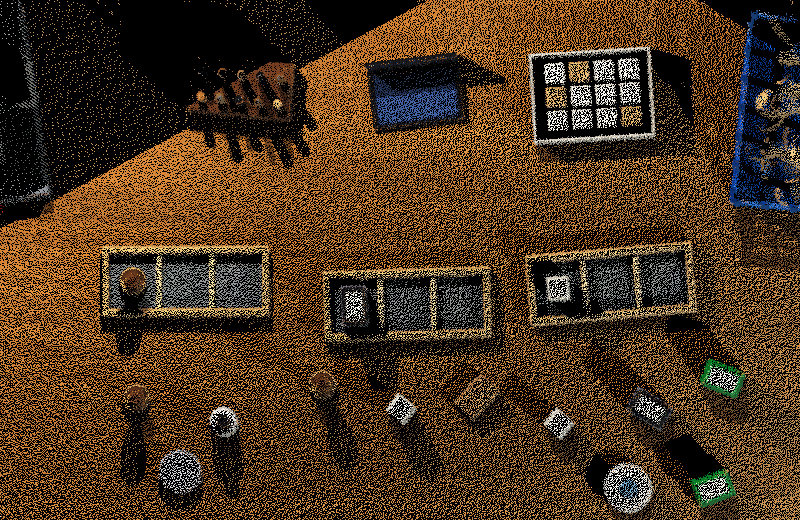

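The top-down map agrees with the networks to a few mm. The black inker is at (0.440,-0.311), with its long axis at about 59°, and the greens are well clear of it. I'll set out for turned stamp 2 at (0.453,0.326) and take one close look with the wrist camera.

```bash
python3 -m crank '[{"translation":[0.1,-0.15,0],"rot":[0,0,-0.2],"gripper":0},{"translation":[0.2,-0.3,0],"rot":[0,0,-0.4],"gripper":0},{"translation":[0.3,-0.45,0],"rot":[0,0,-0.6],"gripper":0},{"translation":[0.4,-0.6,0],"rot":[0,0,-0.8],"gripper":0},{"translation":[0.5,-0.75,0],"rot":[0,0,-1],"gripper":0}]' 20
python3 -m crank '[{"translation":[0,0,0],"rot":[0,0,-0.2],"gripper":0},{"translation":[0,0,0],"rot":[0,0,-0.4],"gripper":0},{"translation":[0,0,0],"rot":[0,0,-0.5],"gripper":0},{"translation":[0,0,0],"rot":[0,0,-0.5],"gripper":0}]'
cat >> h.py <<'E'
def look(name,zlo,zhi,center=None,r=.05,save=True):
    s=env.state();im,d=read_camera('wrist');P=cloud('wrist',d,s)
    if save: cv2.imwrite(f'pics/{name}.png',im[:,:,::-1])
    m=np.isfinite(P[...,0])&(P[...,2]>zlo)&(P[...,2]<zhi)
    if center is not None: m&=np.hypot(P[...,0]-center[0],P[...,1]-center[1])<r
    t=P[m];print('TCP',np.round(s['position'],4),'yaw',round(np.degrees(np.arctan2(s['ee_rot'][1][0],s['ee_rot'][0][0])),1),'t',round(s['clock'],2),'open',round(s['opening'],3))
    if len(t)>5:
        rr=cv2.minAreaRect(t[:,:2].astype(np.float32)*1000);c,rad=cv2.minEnclosingCircle(t[:,:2].astype(np.float32)*1000)
        print(name,'n',len(t),'rect',np.round(rr[0],1),np.round(rr[1],1),round(rr[2],1),'circ',np.round(c,1),round(rad,1),'z',np.round(np.percentile(t[:,2],[2,98]),3))
    else: print(name,'few',len(t))
    return P,im
E
python3 - <<'E'
from h import *
look('w1',.05,.1,(.453,.326))
look('w1b',-.01,.01)
E
```

```text
clock: 1.52
position: [0.4283, 0.3637, 0.223]
ee_rot: [[0.923, 0.384, 0.001], [0.384, -0.923, 0.001], [0.001, -0.001, -1.0]]
force: [0.9, 0.0, -0.1]
opening: 1.002
clock: 2.02
position: [0.4273, 0.3655, 0.2227]
ee_rot: [[1.0, 0.008, 0.0], [0.008, -1.0, 0.0], [0.0, -0.0, -1.0]]
force: [0.2, -0.4, -0.2]
opening: 0.998
TCP [0.4273 0.3655 0.2227] yaw 0.5 t 2.02 open 0.998
w1 n 941 rect [451.4 332.4] [26.3 27.8] 61.5 circ [451.4 331.6] 14.3 z [0.059 0.083]
TCP [0.4273 0.3655 0.2227] yaw 0.5 t 2.08 open 1.003
w1b n 187501 rect [434.8 339.6] [689.6 432.2] 0.5 circ [434.5 348.2] 351.0 z [-0.003  0.004]
```

View pics/w1.png

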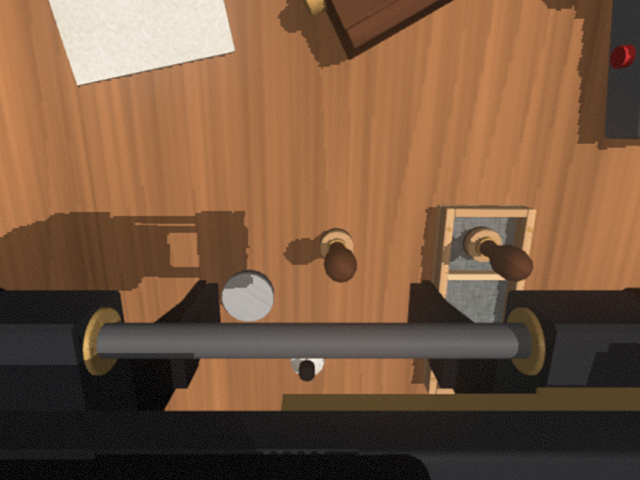

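The wrist view shows the turned stamp at (340,255), its tray sample at (510,262) and the bottle at (307,368). Fused position of the stamp is about (0.452,0.328). I'll grasp it and lift.

```bash
python3 -m crank '[{"translation":[0.06,-0.094,0],"rot":[0,0,0],"gripper":0},{"translation":[0.06,-0.094,-0.14],"rot":[0,0,0],"gripper":0},{"translation":[0.06,-0.094,-0.28],"rot":[0,0,0],"gripper":0},{"translation":[0.06,-0.094,-0.4],"rot":[0,0,0],"gripper":0},{"translation":[0.06,-0.094,-0.44],"rot":[0,0,0],"gripper":0}]' 20
python3 -m crank '[{"translation":[0,0,0],"rot":[0,0,0],"gripper":0},{"translation":[0,0,0],"rot":[0,0,0],"gripper":1},{"translation":[0,0,0],"rot":[0,0,0],"gripper":1},{"translation":[0,0,0],"rot":[0,0,0],"gripper":1},{"translation":[0,0,0],"rot":[0,0,0],"gripper":1}]' 20
python3 -m crank '[{"translation":[0,0,0],"rot":[0,0,0],"gripper":1},{"translation":[0,0,0],"rot":[0,0,0],"gripper":1},{"translation":[0,0,0.08],"rot":[0,0,0],"gripper":1},{"translation":[0,0,0.16],"rot":[0,0,0],"gripper":1},{"translation":[0,0,0.2],"rot":[0,0,0],"gripper":1}]'
```

```text
clock: 2.75
position: [0.4497, 0.3267, 0.044]
ee_rot: [[1.0, 0.008, -0.004], [0.008, -1.0, -0.003], [-0.004, 0.003, -1.0]]
force: [0.3, 0.4, 0.7]
opening: 1.0
clock: 3.38
position: [0.4515, 0.328, 0.0471]
ee_rot: [[1.0, 0.007, 0.001], [0.007, -1.0, 0.001], [0.001, -0.001, -1.0]]
force: [-0.7, 0.0, 0.4]
opening: 0.629
clock: 4.0
position: [0.4518, 0.3281, 0.1279]
ee_rot: [[1.0, 0.007, 0.002], [0.007, -1.0, 0.001], [0.002, -0.001, -1.0]]
force: [-0.3, 1.1, -0.7]
opening: 0.319
```

```bash
python3 -m crank '[{"translation":[0.12,-0.05,0],"rot":[0,0,0],"gripper":1},{"translation":[0.24,-0.1,0],"rot":[0,0,0],"gripper":1},{"translation":[0.3625,-0.155,0],"rot":[0,0,0],"gripper":1},{"translation":[0.3625,-0.155,0],"rot":[0,0,0],"gripper":1},{"translation":[0.3625,-0.155,-0.08],"rot":[0,0,0],"gripper":1}]'
python3 - <<'E'
from h import *
look('w2',.06,.1,(.597,.332),.04)
P=cloud('side',read_camera('side')[1]);cv2.imwrite('pics/s2.png',read_camera('side')[0][60:280,180:480,::-1])
E
```

```text
clock: 4.62
position: [0.5979, 0.2663, 0.0957]
ee_rot: [[1.0, 0.006, 0.004], [0.006, -1.0, 0.002], [0.004, -0.002, -1.0]]
force: [0.4, 0.7, -2.3]
opening: 0.317
TCP [0.5979 0.2663 0.0957] yaw 0.3 t 4.62 open 0.317
w2 n 3065 rect [598.  335.4] [28.1 28.4] 70.0 circ [598.1 335.4] 14.4 z [0.075 0.089]
```

View pics/w2.png

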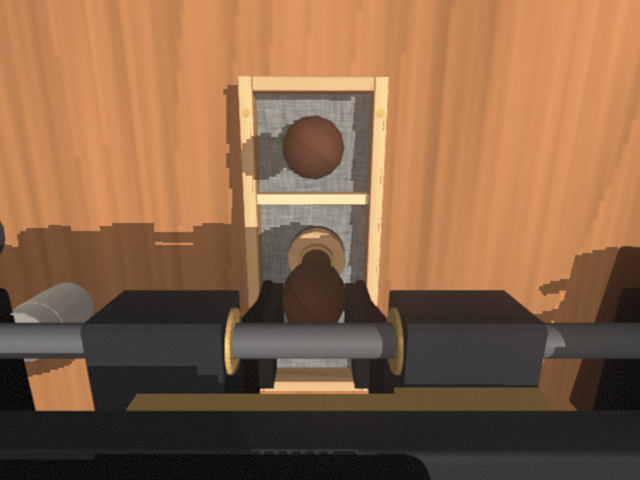

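The stamp hangs upright over the middle bay at (317,250–300), with the sample at (313,148). Lower gently, release and rise.

```bash
python3 -m crank '[{"translation":[0,0,-0.04],"rot":[0,0,0],"gripper":1},{"translation":[0,0,-0.07],"rot":[0,0,0],"gripper":1},{"translation":[0,0,-0.09],"rot":[0,0,0],"gripper":1},{"translation":[0,0,-0.103],"rot":[0,0,0],"gripper":1},{"translation":[0,0,-0.103],"rot":[0,0,0],"gripper":1}]'
python3 -m crank '[{"translation":[0,0,0],"rot":[0,0,0],"gripper":1},{"translation":[0,0,0],"rot":[0,0,0],"gripper":0.4},{"translation":[0,0,0],"rot":[0,0,0],"gripper":0.4},{"translation":[0,0,0],"rot":[0,0,0],"gripper":0.3},{"translation":[0,0,0],"rot":[0,0,0],"gripper":0.3}]'
python3 -m crank '[{"translation":[0,0,0.06],"rot":[0,0,0],"gripper":0.3},{"translation":[0,0,0.16],"rot":[0,0,0],"gripper":0.2},{"translation":[0,0,0.3],"rot":[0,0,0],"gripper":0.2},{"translation":[0,0,0.34],"rot":[0,0,0],"gripper":0.2},{"translation":[0,0,0.34],"rot":[0,0,0],"gripper":0}]'
python3 - <<'E'
from h import *
look('w3',.06,.1,(.597,.266),.03)
look('w3b',.05,.1,(.468,.096),.04,False)
E
```

```text
clock: 5.4
position: [0.5991, 0.2676, 0.0594]
ee_rot: [[1.0, 0.007, 0.006], [0.007, -1.0, 0.005], [0.006, -0.005, -1.0]]
force: [-5.5, -1.8, 26.5]
opening: 0.323
clock: 6.02
position: [0.596, 0.2656, 0.0527]
ee_rot: [[1.0, 0.007, -0.001], [0.007, -1.0, -0.001], [-0.001, 0.001, -1.0]]
force: [0.2, 0.2, -0.4]
opening: 0.664
clock: 6.65
position: [0.5967, 0.266, 0.1901]
ee_rot: [[1.0, 0.007, 0.002], [0.007, -1.0, 0.001], [0.002, -0.001, -1.0]]
force: [1.0, 0.4, 0.1]
opening: 0.851
TCP [0.5967 0.266  0.1901] yaw 0.4 t 6.65 open 0.851
w3 n 1213 rect [598.6 272.4] [28.2 26.5] 26.7 circ [598.9 271.8] 14.3 z [0.066 0.089]
TCP [0.5957 0.2657 0.1884] yaw 0.4 t 6.7 open 0.884
w3b n 53 rect [481.4 103.1] [1.9 9.1] 13.0 circ [481.4 103.2] 4.6 z [0.051 0.064]
```

Standing at z 0.089, as it should. Contact came about 6 mm early, so I'll place higher next time. Next is turned stamp 1 at (0.4685,0.096).

```bash
python3 -m crank '[{"translation":[-0.09,-0.12,0],"rot":[0,0,0],"gripper":0},{"translation":[-0.18,-0.24,0],"rot":[0,0,0],"gripper":0},{"translation":[-0.27,-0.36,0],"rot":[0,0,0],"gripper":0},{"translation":[-0.32,-0.425,0],"rot":[0,0,0],"gripper":0},{"translation":[-0.32,-0.425,0],"rot":[0,0,0],"gripper":0}]'
python3 - <<'E'
from h import *
look('w4',.05,.1,(.468,.096),.04)
E
```

```text
clock: 7.38
position: [0.4658, 0.0934, 0.1878]
ee_rot: [[1.0, 0.003, -0.004], [0.003, -1.0, -0.001], [-0.004, 0.001, -1.0]]
force: [0.3, 0.5, -0.2]
opening: 0.999
TCP [0.4658 0.0934 0.1878] yaw 0.2 t 7.38 open 0.999
w4 n 1181 rect [468.9  99.5] [27.8 26.1] 7.8 circ [468.8  98.9] 14.3 z [0.061 0.083]
```

```bash
python3 -m crank '[{"translation":[0.003,0.003,-0.14],"rot":[0,0,0],"gripper":0},{"translation":[0.003,0.003,-0.28],"rot":[0,0,0],"gripper":0},{"translation":[0.003,0.003,-0.355],"rot":[0,0,0],"gripper":0},{"translation":[0.003,0.003,-0.355],"rot":[0,0,0],"gripper":0},{"translation":[0.003,0.003,-0.355],"rot":[0,0,0],"gripper":1}]' 20
python3 -m crank '[{"translation":[0,0,0],"rot":[0,0,0],"gripper":1},{"translation":[0,0,0],"rot":[0,0,0],"gripper":1},{"translation":[0,0,0],"rot":[0,0,0],"gripper":1},{"translation":[0,0,0],"rot":[0,0,0],"gripper":1},{"translation":[0,0,0],"rot":[0,0,0],"gripper":1}]' 20
python3 -m crank '[{"translation":[0,0,0.03],"rot":[0,0,0],"gripper":1},{"translation":[0,0,0.1],"rot":[0,0,0],"gripper":1},{"translation":[0,0,0.18],"rot":[0,0,0],"gripper":1},{"translation":[0,0,0.2],"rot":[0,0,0],"gripper":1},{"translation":[0,0,0.2],"rot":[0,0,0],"gripper":1}]'
python3 -m crank '[{"translation":[0.11,0.09,0],"rot":[0,0,0],"gripper":1},{"translation":[0.22,0.18,0],"rot":[0,0,0],"gripper":1},{"translation":[0.32,0.26,0],"rot":[0,0,0],"gripper":1},{"translation":[0.32,0.26,0],"rot":[0,0,0],"gripper":1},{"translation":[0.32,0.26,-0.08],"rot":[0,0,0],"gripper":1}]'
python3 - <<'E'
from h import *
s=env.state();print(s['position'],s['force'],s['opening'])
im=read_camera('scene')[0];cv2.imwrite('pics/s3.png',im[200:440,300:620,::-1])
E
```

```text
clock: 8.05
position: [0.4706, 0.0977, 0.0478]
ee_rot: [[1.0, 0.008, 0.001], [0.008, -1.0, 0.0], [0.001, -0.0, -1.0]]
force: [-0.3, 0.4, 0.7]
opening: 0.947
clock: 8.68
position: [0.4695, 0.097, 0.0475]
ee_rot: [[1.0, 0.007, 0.0], [0.007, -1.0, 0.0], [0.0, -0.0, -1.0]]
force: [-0.9, 0.1, -0.2]
opening: 0.398
clock: 9.3
position: [0.4695, 0.0971, 0.1277]
ee_rot: [[1.0, 0.007, 0.001], [0.007, -1.0, 0.001], [0.001, -0.001, -1.0]]
force: [-0.3, -0.8, -1.7]
opening: 0.319
clock: 9.93
position: [0.5984, 0.201, 0.0953]
ee_rot: [[1.0, 0.007, 0.002], [0.007, -1.0, 0.0], [0.002, -0.0, -1.0]]
force: [0.4, 0.3, -1.3]
opening: 0.324
[0.59842915 0.20095535 0.09529803] [ 0.3688357   0.34049975 -1.32202343] 0.3239780461938434
```

View pics/s3.png

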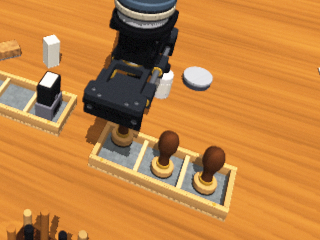

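It shows the second stamp upright over the right bay, and the first standing in the middle one. Lower in steps, watching the force.

```bash
python3 -m crank '[{"translation":[0,0,-0.03],"rot":[0,0,0],"gripper":1},{"translation":[0,0,-0.055],"rot":[0,0,0],"gripper":1},{"translation":[0,0,-0.07],"rot":[0,0,0],"gripper":1},{"translation":[0,0,-0.077],"rot":[0,0,0],"gripper":1},{"translation":[0,0,-0.077],"rot":[0,0,0],"gripper":1}]'
python3 -m crank '[{"translation":[0,0,-0.005],"rot":[0,0,0],"gripper":1},{"translation":[0,0,-0.005],"rot":[0,0,0],"gripper":1}]'
```

```text
clock: 10.6
position: [0.5977, 0.201, 0.0648]
ee_rot: [[1.0, 0.007, 0.0], [0.007, -1.0, 0.0], [0.0, -0.0, -1.0]]
force: [1.1, 0.1, -1.6]
opening: 0.321
clock: 10.85
position: [0.5975, 0.201, 0.0627]
ee_rot: [[1.0, 0.007, 0.0], [0.007, -1.0, 0.0], [0.0, -0.0, -1.0]]
force: [-0.1, -0.2, -0.9]
opening: 0.323
```

```bash
python3 -m crank '[{"translation":[0,0,-0.005],"rot":[0,0,0],"gripper":1},{"translation":[0,0,-0.008],"rot":[0,0,0],"gripper":1}]'
python3 -m crank '[{"translation":[0,0,-0.004],"rot":[0,0,0],"gripper":1},{"translation":[0,0,-0.004],"rot":[0,0,0],"gripper":1}]'
python3 -m crank '[{"translation":[0,0,-0.004],"rot":[0,0,0],"gripper":1},{"translation":[0,0,-0.004],"rot":[0,0,0],"gripper":1}]'
```

```text
clock: 11.1
position: [0.5977, 0.2012, 0.0601]
ee_rot: [[1.0, 0.007, 0.0], [0.007, -1.0, 0.001], [0.0, -0.001, -1.0]]
force: [-2.3, 0.0, 9.3]
opening: 0.321
clock: 11.35
position: [0.5979, 0.2013, 0.0601]
ee_rot: [[1.0, 0.007, 0.001], [0.007, -1.0, 0.001], [0.001, -0.001, -1.0]]
force: [-4.5, -0.9, 12.2]
opening: 0.322
clock: 11.6
position: [0.5982, 0.2014, 0.06]
ee_rot: [[1.0, 0.007, 0.001], [0.007, -1.0, 0.002], [0.001, -0.002, -1.0]]
force: [-6.4, -1.4, 20.5]
opening: 0.322
```

Contact confirmed at TCP z 0.060. Release, rise, and go above seal 2 with yaw near -38°.

```bash
python3 -m crank '[{"translation":[0,0,0.006],"rot":[0,0,0],"gripper":1},{"translation":[0,0,0.006],"rot":[0,0,0],"gripper":0.4},{"translation":[0,0,0.006],"rot":[0,0,0],"gripper":0.3},{"translation":[0,0,0.006],"rot":[0,0,0],"gripper":0.2},{"translation":[0,0,0.006],"rot":[0,0,0],"gripper":0.2}]'
python3 -m crank '[{"translation":[0,0,0],"rot":[0,0,0],"gripper":0.2},{"translation":[0,0,0.06],"rot":[0,0,0],"gripper":0.2},{"translation":[0,0,0.18],"rot":[0,0,0],"gripper":0.2},{"translation":[0,0,0.3],"rot":[0,0,0],"gripper":0.2},{"translation":[0,0,0.32],"rot":[0,0,0],"gripper":0}]'
python3 -m crank '[{"translation":[-0.09,-0.12,0],"rot":[0,0,-0.2],"gripper":0},{"translation":[-0.18,-0.24,0],"rot":[0,0,-0.4],"gripper":0},{"translation":[-0.27,-0.36,0],"rot":[0,0,-0.6],"gripper":0},{"translation":[-0.36,-0.48,0],"rot":[0,0,-0.8],"gripper":0},{"translation":[-0.4,-0.505,0],"rot":[0,0,-0.86],"gripper":0}]'
python3 -m crank '[{"translation":[0,0,0],"rot":[0,0,0],"gripper":0},{"translation":[0,0,0],"rot":[0,0,0],"gripper":0}]'
python3 - <<'E'
from h import *
look('w5',.056,.07,(.439,0),.035)
E
```

```text
clock: 12.22
position: [0.5974, 0.2009, 0.0582]
ee_rot: [[1.0, 0.007, -0.0], [0.007, -1.0, -0.0], [-0.0, 0.0, -1.0]]
force: [0.9, -0.0, 0.6]
opening: 0.696
clock: 12.85
position: [0.5997, 0.2015, 0.1906]
ee_rot: [[1.0, 0.007, 0.007], [0.007, -1.0, 0.003], [0.007, -0.003, -1.0]]
force: [-0.2, 0.2, -0.7]
opening: 0.85
clock: 13.48
position: [0.4345, -0.0041, 0.1857]
ee_rot: [[0.78, -0.626, -0.002], [-0.626, -0.78, 0.0], [-0.002, 0.001, -1.0]]
force: [0.5, 0.6, -0.1]
opening: 0.996
clock: 13.72
position: [0.4383, -0.0001, 0.1865]
ee_rot: [[0.786, -0.618, 0.001], [-0.618, -0.786, -0.0], [0.001, -0.0, -1.0]]
force: [-0.5, 0.7, -0.3]
opening: 0.996
TCP [ 4.383e-01 -1.000e-04  1.865e-01] yaw -38.2 t 13.72 open 0.996
w5 n 1083 rect [438.9   0.7] [25.7 25.1] 51.4 circ [4.387e+02 4.000e-01] 17.7 z [0.058 0.062]
```

View pics/w5.png

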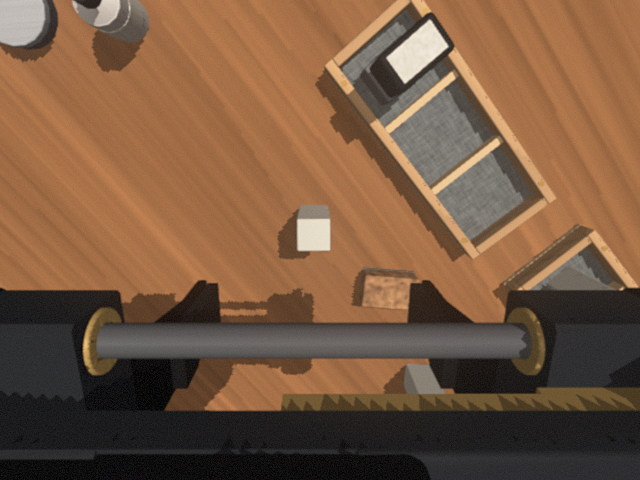

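The seal is centred below, square to the jaws at (313,233). Grasp it, lift, and carry to the seal tray's middle bay.

```bash
python3 -m crank '[{"translation":[0,0,-0.14],"rot":[0,0,0],"gripper":0},{"translation":[0,0,-0.28],"rot":[0,0,0],"gripper":0},{"translation":[0,0,-0.38],"rot":[0,0,0],"gripper":0},{"translation":[0,0,-0.396],"rot":[0,0,0],"gripper":0},{"translation":[0,0,-0.396],"rot":[0,0,0],"gripper":1}]' 25
python3 -m crank '[{"translation":[0,0,0],"rot":[0,0,0],"gripper":1},{"translation":[0,0,0],"rot":[0,0,0],"gripper":1},{"translation":[0,0,0],"rot":[0,0,0],"gripper":1},{"translation":[0,0,0],"rot":[0,0,0],"gripper":1},{"translation":[0,0,0],"rot":[0,0,0],"gripper":1}]'
python3 -m crank '[{"translation":[0,0,0],"rot":[0,0,0],"gripper":1},{"translation":[0,0,0],"rot":[0,0,0],"gripper":1},{"translation":[0,0,0],"rot":[0,0,0],"gripper":1}]'
python3 -m crank '[{"translation":[0,0,0.04],"rot":[0,0,0],"gripper":1},{"translation":[0,0,0.12],"rot":[0,0,0],"gripper":1},{"translation":[0,0,0.22],"rot":[0,0,0],"gripper":1},{"translation":[0,0,0.25],"rot":[0,0,0],"gripper":1},{"translation":[0,0,0.25],"rot":[0,0,0],"gripper":1}]'
python3 -m crank '[{"translation":[0.075,-0.125,0],"rot":[0,0,0.2],"gripper":1},{"translation":[0.15,-0.25,0],"rot":[0,0,0.4],"gripper":1},{"translation":[0.225,-0.375,0],"rot":[0,0,0.6],"gripper":1},{"translation":[0.3,-0.5,0],"rot":[0,0,0.8],"gripper":1},{"translation":[0.365,-0.61,0],"rot":[0,0,0.96],"gripper":1}]'
python3 -m crank '[{"translation":[0.025,-0.04,0],"rot":[0,0,0],"gripper":1},{"translation":[0.025,-0.04,0],"rot":[0,0,0],"gripper":1},{"translation":[0.025,-0.04,0],"rot":[0,0,0],"gripper":1}]'
python3 - <<'E'
from h import *
look('w6',.06,.08,(.59,-.198),.035)
E
```

```text
clock: 14.4
position: [0.4384, -0.0008, 0.0284]
ee_rot: [[0.785, -0.619, 0.0], [-0.619, -0.785, -0.0], [0.001, -0.0, -1.0]]
force: [-0.0, -0.9, -0.3]
opening: 0.951
clock: 15.02
position: [0.4375, -0.001, 0.0283]
ee_rot: [[0.785, -0.62, 0.0], [-0.62, -0.785, 0.0], [0.0, -0.0, -1.0]]
force: [0.1, -0.2, -0.3]
opening: 0.397
clock: 15.4
position: [0.4375, -0.001, 0.0282]
ee_rot: [[0.785, -0.62, -0.0], [-0.62, -0.785, 0.0], [-0.0, -0.0, -1.0]]
force: [0.2, -0.6, 0.2]
opening: 0.297
clock: 16.02
position: [0.4375, -0.0007, 0.1282]
ee_rot: [[0.785, -0.619, 0.001], [-0.619, -0.785, 0.001], [0.0, -0.001, -1.0]]
force: [-0.7, -0.4, -1.6]
opening: 0.296
clock: 16.65
position: [0.5832, -0.2466, 0.1253]
ee_rot: [[0.996, 0.089, -0.004], [0.089, -0.996, 0.001], [-0.003, -0.002, -1.0]]
force: [0.4, 0.4, 0.2]
opening: 0.295
clock: 17.02
position: [0.5924, -0.2593, 0.1264]
ee_rot: [[0.996, 0.086, -0.003], [0.086, -0.996, 0.002], [-0.003, -0.002, -1.0]]
force: [-0.2, 0.7, -0.9]
opening: 0.295
TCP [ 0.5924 -0.2593  0.1264] yaw 5.0 t 17.02 open 0.295
w6 n 2143 rect [ 589.5 -196.8] [25.9 25.5] 4.9 circ [ 589.5 -196.9] 17.6 z [0.065 0.068]
```

View pics/w6.png

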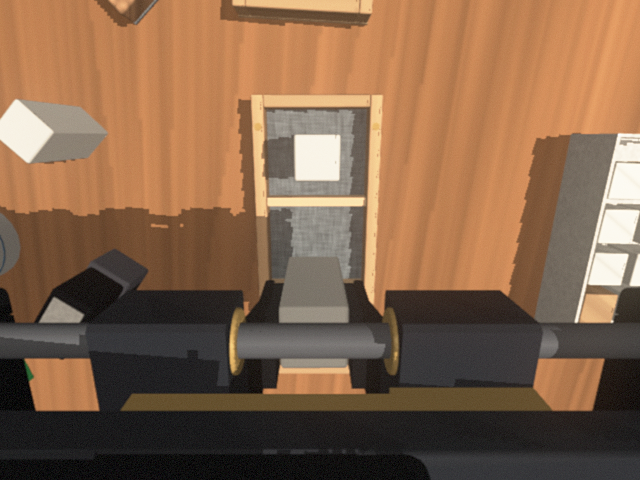

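Seal upright, aligned with the tray (sample at (317,157)). Move 3 mm and lower.

```bash
python3 -m crank '[{"translation":[0.007,-0.009,-0.08],"rot":[0,0,0],"gripper":1},{"translation":[0.007,-0.009,-0.15],"rot":[0,0,0],"gripper":1},{"translation":[0.007,-0.009,-0.19],"rot":[0,0,0],"gripper":1},{"translation":[0.007,-0.009,-0.212],"rot":[0,0,0],"gripper":1},{"translation":[0.007,-0.009,-0.22],"rot":[0,0,0],"gripper":1}]'
python3 -m crank '[{"translation":[0,0,-0.005],"rot":[0,0,0],"gripper":1},{"translation":[0,0,-0.005],"rot":[0,0,0],"gripper":1}]'
python3 -m crank '[{"translation":[0,0,-0.004],"rot":[0,0,0],"gripper":1},{"translation":[0,0,-0.004],"rot":[0,0,0],"gripper":1}]'
```

```text
clock: 17.7
position: [0.5965, -0.2643, 0.0403]
ee_rot: [[0.996, 0.086, 0.0], [0.086, -0.996, 0.0], [0.0, 0.0, -1.0]]
force: [-0.9, -0.4, -1.2]
opening: 0.295
clock: 17.95
position: [0.5966, -0.2648, 0.0387]
ee_rot: [[0.996, 0.085, 0.001], [0.085, -0.996, -0.0], [0.001, 0.0, -1.0]]
force: [-0.1, -0.9, -1.3]
opening: 0.293
clock: 18.2
position: [0.5963, -0.2646, 0.0367]
ee_rot: [[0.996, 0.085, 0.0], [0.085, -0.996, 0.0], [0.0, -0.0, -1.0]]
force: [-0.4, -0.0, -1.8]
opening: 0.298
```

```bash
python3 -m crank '[{"translation":[0,0,-0.004],"rot":[0,0,0],"gripper":1},{"translation":[0,0,-0.006],"rot":[0,0,0],"gripper":1},{"translation":[0,0,-0.006],"rot":[0,0,0],"gripper":1}]'
python3 -m crank '[{"translation":[0,0,0],"rot":[0,0,0],"gripper":0.5},{"translation":[0,0,0],"rot":[0,0,0],"gripper":0.4},{"translation":[0,0,0],"rot":[0,0,0],"gripper":0.3},{"translation":[0,0,0],"rot":[0,0,0],"gripper":0.3},{"translation":[0,0,0.04],"rot":[0,0,0],"gripper":0.3}]'
python3 -m crank '[{"translation":[0,0,0.1],"rot":[0,0,0],"gripper":0.3},{"translation":[0,0,0.22],"rot":[0,0,0],"gripper":0.2},{"translation":[0,0,0.34],"rot":[0,0,0],"gripper":0},{"translation":[0,0,0.34],"rot":[0,0,0],"gripper":0}]'
python3 - <<'E'
from h import *
look('w7',.06,.08,(.596,-.264),.035)
E
python3 -m crank '[{"translation":[-0.11,0.04,0],"rot":[0,0,-0.2],"gripper":0},{"translation":[-0.22,0.08,0],"rot":[0,0,-0.4],"gripper":0},{"translation":[-0.33,0.12,0],"rot":[0,0,-0.6],"gripper":0},{"translation":[-0.44,0.166,0],"rot":[0,0,-0.8],"gripper":0},{"translation":[-0.44,0.166,0],"rot":[0,0,-1],"gripper":0}]'
python3 -m crank '[{"translation":[0,0,0],"rot":[0,0,0],"gripper":0},{"translation":[0,0,0],"rot":[0,0,0],"gripper":0}]'
python3 - <<'E'
from h import *
look('w8',.056,.07,(.42,-.198),.035)
look('w8b',.03,.07,(.345,-.28),.04,False)
look('w8c',.072,.09,(.44,-.311),.04,False)
E
```

```text
clock: 18.58
position: [0.5963, -0.2646, 0.0342]
ee_rot: [[0.996, 0.085, -0.0], [0.085, -0.996, 0.0], [-0.0, -0.0, -1.0]]
force: [0.6, -0.3, -0.1]
opening: 0.295
clock: 19.2
position: [0.5953, -0.2641, 0.0495]
ee_rot: [[0.996, 0.085, -0.003], [0.085, -0.996, 0.001], [-0.003, -0.001, -1.0]]
force: [0.4, 0.9, -0.0]
opening: 0.685
clock: 19.7
position: [0.5988, -0.2664, 0.1922]
ee_rot: [[0.996, 0.085, 0.01], [0.085, -0.996, -0.003], [0.01, 0.004, -1.0]]
force: [-0.3, -0.5, 0.3]
opening: 0.938
TCP [ 0.5988 -0.2664  0.1922] yaw 4.9 t 19.7 open 0.938
w7 n 1143 rect [ 596.9 -263.1] [25.7 26.2] 4.8 circ [ 597.  -263.2] 17.8 z [0.063 0.068]
clock: 20.38
position: [0.4159, -0.1963, 0.1849]
ee_rot: [[0.761, -0.648, -0.004], [-0.648, -0.761, 0.004], [-0.005, -0.001, -1.0]]
force: [0.1, 0.2, 0.6]
opening: 1.001
clock: 20.62
position: [0.4206, -0.1982, 0.186]
ee_rot: [[0.767, -0.642, -0.0], [-0.642, -0.766, -0.0], [-0.0, 0.001, -1.0]]
force: [-0.6, -0.0, 0.6]
opening: 0.998
TCP [ 0.4206 -0.1982  0.186 ] yaw -40.0 t 20.62 open 0.998
w8 n 1110 rect [ 420.7 -197. ] [26.  25.8] 50.3 circ [ 420.5 -197. ] 17.6 z [0.058 0.062]
TCP [ 0.4206 -0.1983  0.186 ] yaw -40.0 t 20.68 open 0.998
w8b n 624 rect [ 329.6 -296.1] [22.4 48.7] 50.7 circ [ 333.3 -291.5] 24.4 z [0.03  0.038]
TCP [ 0.4206 -0.1984  0.186 ] yaw -40.0 t 20.73 open 0.998
w8c n 54 rect [ 436.4 -291. ] [13.   3.2] 50.8 circ [ 436.6 -291.2] 6.5 z [0.072 0.075]
```

Seal 2 stands in its bay (top 0.068). Seal 1 is centred and aligned: grasp and carry to the third bay at (0.602,-0.329).

```bash
python3 -m crank '[{"translation":[0,0,-0.14],"rot":[0,0,0],"gripper":0},{"translation":[0,0,-0.28],"rot":[0,0,0],"gripper":0},{"translation":[0,0,-0.38],"rot":[0,0,0],"gripper":0},{"translation":[0,0,-0.395],"rot":[0,0,0],"gripper":0},{"translation":[0,0,-0.395],"rot":[0,0,0],"gripper":1}]' 25
python3 -m crank '[{"translation":[0,0,0],"rot":[0,0,0],"gripper":1},{"translation":[0,0,0],"rot":[0,0,0],"gripper":1},{"translation":[0,0,0],"rot":[0,0,0],"gripper":1},{"translation":[0,0,0],"rot":[0,0,0],"gripper":1},{"translation":[0,0,0],"rot":[0,0,0],"gripper":1}]'
python3 -m crank '[{"translation":[0,0,0],"rot":[0,0,0],"gripper":1},{"translation":[0,0,0],"rot":[0,0,0],"gripper":1},{"translation":[0,0,0],"rot":[0,0,0],"gripper":1}]'
python3 -m crank '[{"translation":[0,0,0.04],"rot":[0,0,0],"gripper":1},{"translation":[0,0,0.12],"rot":[0,0,0],"gripper":1},{"translation":[0,0,0.22],"rot":[0,0,0],"gripper":1},{"translation":[0,0,0.25],"rot":[0,0,0],"gripper":1},{"translation":[0,0,0.25],"rot":[0,0,0],"gripper":1}]'
python3 -m crank '[{"translation":[0.11,-0.08,0],"rot":[0,0,0.2],"gripper":1},{"translation":[0.22,-0.16,0],"rot":[0,0,0.4],"gripper":1},{"translation":[0.33,-0.24,0],"rot":[0,0,0.6],"gripper":1},{"translation":[0.42,-0.305,0],"rot":[0,0,0.8],"gripper":1},{"translation":[0.454,-0.33,0],"rot":[0,0,1],"gripper":1}]'
python3 -m crank '[{"translation":[0,0,0],"rot":[0,0,0],"gripper":1},{"translation":[0,0,0],"rot":[0,0,0],"gripper":1}]'
```

```text
clock: 21.4
position: [0.4209, -0.1988, 0.0287]
ee_rot: [[0.765, -0.644, 0.001], [-0.644, -0.765, -0.0], [0.001, -0.0, -1.0]]
force: [0.1, 0.1, 0.4]
opening: 0.947
clock: 22.02
position: [0.4204, -0.1982, 0.0283]
ee_rot: [[0.765, -0.644, 0.0], [-0.644, -0.765, -0.0], [0.0, -0.0, -1.0]]
force: [0.4, -0.2, -0.1]
opening: 0.404
clock: 22.4
position: [0.4202, -0.1981, 0.0281]
ee_rot: [[0.765, -0.644, -0.0], [-0.644, -0.765, 0.0], [-0.0, -0.0, -1.0]]
force: [-1.0, 0.2, 0.5]
opening: 0.297
clock: 23.02
position: [0.4207, -0.198, 0.1288]
ee_rot: [[0.765, -0.644, 0.002], [-0.644, -0.765, 0.0], [0.001, -0.001, -1.0]]
force: [-0.4, -0.5, -1.4]
opening: 0.294
clock: 23.65
position: [0.6025, -0.3313, 0.1251]
ee_rot: [[0.996, 0.09, -0.003], [0.09, -0.996, 0.001], [-0.003, -0.001, -1.0]]
force: [0.1, 0.6, -1.3]
opening: 0.296
clock: 23.9
position: [0.6004, -0.3294, 0.1266]
ee_rot: [[0.997, 0.083, -0.003], [0.083, -0.997, 0.002], [-0.003, -0.002, -1.0]]
force: [0.4, -0.3, -1.5]
opening: 0.3
```

Same lowering as before, ending near z 0.0342, then release, rise, and go above the inker.

```bash
python3 -m crank '[{"translation":[0.003,0,-0.08],"rot":[0,0,0],"gripper":1},{"translation":[0.003,0,-0.15],"rot":[0,0,0],"gripper":1},{"translation":[0.003,0,-0.19],"rot":[0,0,0],"gripper":1},{"translation":[0.003,0,-0.212],"rot":[0,0,0],"gripper":1},{"translation":[0.003,0,-0.22],"rot":[0,0,0],"gripper":1}]'
python3 -m crank '[{"translation":[0,0,-0.004],"rot":[0,0,0],"gripper":1},{"translation":[0,0,-0.008],"rot":[0,0,0],"gripper":1},{"translation":[0,0,-0.012],"rot":[0,0,0],"gripper":1},{"translation":[0,0,-0.014],"rot":[0,0,0],"gripper":1},{"translation":[0,0,-0.014],"rot":[0,0,0],"gripper":1}]'
```

```text
clock: 24.52
position: [0.6032, -0.3301, 0.0403]
ee_rot: [[0.996, 0.085, 0.0], [0.085, -0.996, -0.0], [0.0, 0.0, -1.0]]
force: [-0.2, -0.1, -1.7]
opening: 0.296
clock: 25.15
position: [0.6031, -0.3302, 0.0346]
ee_rot: [[0.996, 0.085, 0.0], [0.085, -0.996, 0.0], [0.0, -0.0, -1.0]]
force: [-0.1, -0.2, -0.8]
opening: 0.301
```

```bash
python3 -m crank '[{"translation":[0,0,0],"rot":[0,0,0],"gripper":0.5},{"translation":[0,0,0],"rot":[0,0,0],"gripper":0.4},{"translation":[0,0,0],"rot":[0,0,0],"gripper":0.3},{"translation":[0,0,0],"rot":[0,0,0],"gripper":0.3},{"translation":[0,0,0.04],"rot":[0,0,0],"gripper":0.3}]'
python3 -m crank '[{"translation":[0,0,0.1],"rot":[0,0,0],"gripper":0.3},{"translation":[0,0,0.22],"rot":[0,0,0],"gripper":0.3},{"translation":[0,0,0.34],"rot":[0,0,0],"gripper":0.3},{"translation":[0,0,0.34],"rot":[0,0,0],"gripper":0.3}]'
python3 -m crank '[{"translation":[-0.11,0.012,0],"rot":[0,0,-0.2],"gripper":0.3},{"translation":[-0.22,0.024,0],"rot":[0,0,-0.4],"gripper":0.3},{"translation":[-0.33,0.036,0],"rot":[0,0,-0.6],"gripper":0.3},{"translation":[-0.4075,0.045,0],"rot":[0,0,-0.8],"gripper":0.3},{"translation":[-0.4075,0.045,0],"rot":[0,0,-0.8],"gripper":0.3}]'
python3 -m crank '[{"translation":[0,0,0],"rot":[0,0,0],"gripper":0.3},{"translation":[0,0,0],"rot":[0,0,0],"gripper":0.3}]'
python3 - <<'E'
from h import *
look('w9',.072,.09,(.44,-.311),.035)
E
```

```text
clock: 25.78
position: [0.6022, -0.3296, 0.0499]
ee_rot: [[0.996, 0.085, -0.003], [0.085, -0.996, 0.001], [-0.002, -0.002, -1.0]]
force: [-0.5, 0.9, 0.8]
opening: 0.682
clock: 26.28
position: [0.6055, -0.3323, 0.193]
ee_rot: [[0.996, 0.085, 0.01], [0.085, -0.996, -0.005], [0.009, 0.005, -1.0]]
force: [0.4, -0.6, -0.5]
opening: 0.702
clock: 26.9
position: [0.4375, -0.312, 0.1866]
ee_rot: [[0.855, -0.519, -0.001], [-0.519, -0.855, 0.001], [-0.001, -0.001, -1.0]]
force: [0.0, -0.8, 0.5]
opening: 0.7
clock: 27.15
position: [0.4412, -0.3121, 0.1865]
ee_rot: [[0.857, -0.515, 0.0], [-0.515, -0.857, -0.0], [0.001, 0.0, -1.0]]
force: [0.0, -0.3, 0.2]
opening: 0.698
TCP [ 0.4412 -0.3121  0.1865] yaw -31.0 t 27.15 open 0.698
w9 n 2058 rect [ 439.2 -310.6] [43.4 27.5] 59.6 circ [ 439.2 -310.6] 24.3 z [0.072 0.076]
```

View pics/w9.png

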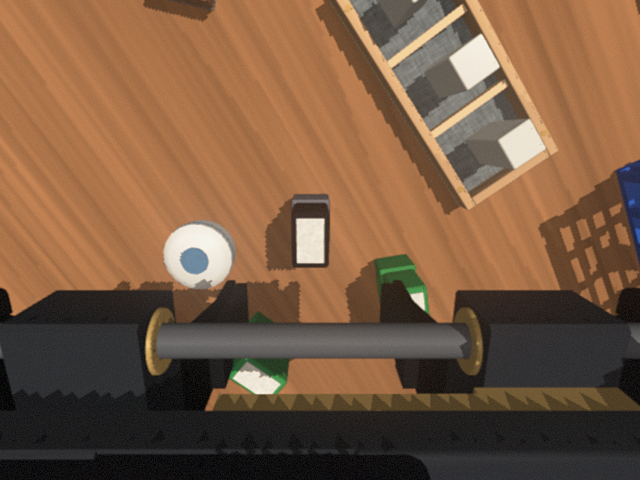

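The black inker sits aligned at (311,235), the greens are to the side, and both seals stand in their tray. Grasp the cap.

```bash
python3 -m crank '[{"translation":[-0.003,0.003,-0.14],"rot":[0,0,0],"gripper":0.3},{"translation":[-0.003,0.003,-0.28],"rot":[0,0,0],"gripper":0.3},{"translation":[-0.003,0.003,-0.35],"rot":[0,0,0],"gripper":0.3},{"translation":[-0.003,0.003,-0.364],"rot":[0,0,0],"gripper":0.3},{"translation":[-0.003,0.003,-0.364],"rot":[0,0,0],"gripper":1}]' 25
python3 -m crank '[{"translation":[0,0,0],"rot":[0,0,0],"gripper":1},{"translation":[0,0,0],"rot":[0,0,0],"gripper":1},{"translation":[0,0,0],"rot":[0,0,0],"gripper":1},{"translation":[0,0,0],"rot":[0,0,0],"gripper":1},{"translation":[0,0,0],"rot":[0,0,0],"gripper":1}]'
python3 -m crank '[{"translation":[0,0,0],"rot":[0,0,0],"gripper":1},{"translation":[0,0,0.04],"rot":[0,0,0],"gripper":1},{"translation":[0,0,0.12],"rot":[0,0,0],"gripper":1},{"translation":[0,0,0.25],"rot":[0,0,0],"gripper":1},{"translation":[0,0,0.25],"rot":[0,0,0],"gripper":1}]'
python3 -m crank '[{"translation":[0.065,0.118,0],"rot":[0,0,-0.2],"gripper":1},{"translation":[0.13,0.236,0],"rot":[0,0,-0.4],"gripper":1},{"translation":[0.195,0.354,0],"rot":[0,0,-0.6],"gripper":1},{"translation":[0.26,0.472,0],"rot":[0,0,-0.8],"gripper":1},{"translation":[0.325,0.59,0],"rot":[0,0,-1],"gripper":1}]'
python3 -m crank '[{"translation":[0,0,0],"rot":[0,0,-0.2],"gripper":1},{"translation":[0,0,0],"rot":[0,0,-0.27],"gripper":1},{"translation":[0,0,0],"rot":[0,0,-0.27],"gripper":1}]'
python3 - <<'E'
from h import *
im=read_camera('side')[0];cv2.imwrite('pics/s4.png',cv2.resize(im[120:340,220:520],None,fx=2,fy=2)[:,:,::-1])
E
```

```text
clock: 27.82
position: [0.4396, -0.3115, 0.0414]
ee_rot: [[0.856, -0.516, 0.001], [-0.516, -0.856, -0.001], [0.001, 0.0, -1.0]]
force: [-0.9, -0.1, -0.3]
opening: 0.649
clock: 28.45
position: [0.4393, -0.3111, 0.0416]
ee_rot: [[0.856, -0.517, 0.001], [-0.517, -0.856, -0.0], [0.001, -0.0, -1.0]]
force: [-0.6, 1.1, 6.8]
opening: 0.323
clock: 29.08
position: [0.441, -0.313, 0.1452]
ee_rot: [[0.856, -0.517, 0.008], [-0.517, -0.856, -0.004], [0.009, -0.001, -1.0]]
force: [0.0, -0.3, -1.0]
opening: 0.318
clock: 29.7
position: [0.5688, -0.0732, 0.1404]
ee_rot: [[0.235, -0.972, -0.001], [-0.972, -0.235, -0.0], [-0.0, 0.001, -1.0]]
force: [0.2, -1.2, -1.6]
opening: 0.325
clock: 30.08
position: [0.5682, -0.0747, 0.1402]
ee_rot: [[0.031, -1.0, -0.002], [-1.0, -0.031, -0.0], [0.0, 0.002, -1.0]]
force: [-0.3, 0.8, -1.9]
opening: 0.322
```

View pics/s4.png

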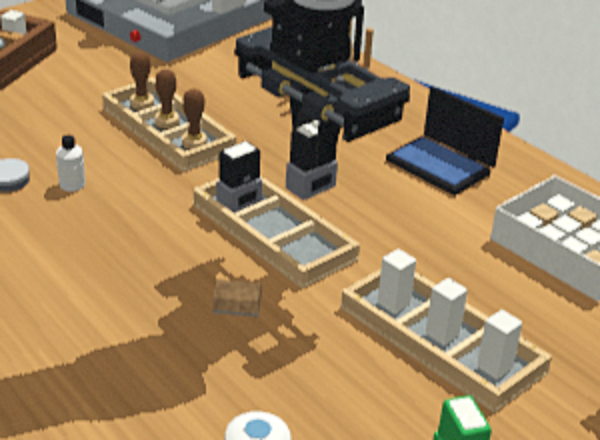

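The inker is held upright over the right-hand bay and the other four all stand in their bays. Lower it.

```bash
python3 -m crank '[{"translation":[0.004,0,-0.08],"rot":[0,0,0],"gripper":1},{"translation":[0.004,0,-0.15],"rot":[0,0,0],"gripper":1},{"translation":[0.004,0,-0.19],"rot":[0,0,0],"gripper":1},{"translation":[0.004,0,-0.207],"rot":[0,0,0],"gripper":1},{"translation":[0.004,0,-0.215],"rot":[0,0,0],"gripper":1}]'
python3 -m crank '[{"translation":[0,0,-0.004],"rot":[0,0,0],"gripper":1},{"translation":[0,0,-0.008],"rot":[0,0,0],"gripper":1},{"translation":[0,0,-0.012],"rot":[0,0,0],"gripper":1},{"translation":[0,0,-0.014],"rot":[0,0,0],"gripper":1},{"translation":[0,0,-0.014],"rot":[0,0,0],"gripper":1}]'
```

```text
clock: 30.75
position: [0.5709, -0.0753, 0.0552]
ee_rot: [[0.03, -1.0, 0.001], [-1.0, -0.03, -0.0], [0.0, -0.001, -1.0]]
force: [-0.6, -0.3, -1.5]
opening: 0.323
clock: 31.38
position: [0.5705, -0.075, 0.0494]
ee_rot: [[0.03, -1.0, 0.0], [-1.0, -0.03, -0.0], [0.0, -0.0, -1.0]]
force: [0.6, 0.1, -0.7]
opening: 0.322
```

```bash
python3 -m crank '[{"translation":[0,0,-0.003],"rot":[0,0,0],"gripper":1},{"translation":[0,0,-0.005],"rot":[0,0,0],"gripper":1},{"translation":[0,0,-0.005],"rot":[0,0,0],"gripper":1}]'
python3 -m crank '[{"translation":[0,0,0],"rot":[0,0,0],"gripper":0.6},{"translation":[0,0,0],"rot":[0,0,0],"gripper":0.5},{"translation":[0,0,0],"rot":[0,0,0],"gripper":0.45},{"translation":[0,0,0],"rot":[0,0,0],"gripper":0.45},{"translation":[0,0,0.04],"rot":[0,0,0],"gripper":0.45}]'
python3 -m crank '[{"translation":[0,0,0.1],"rot":[0,0,0],"gripper":0.45},{"translation":[0,0,0.22],"rot":[0,0,0],"gripper":0.45},{"translation":[0,0,0.36],"rot":[0,0,0],"gripper":0.45},{"translation":[0,0,0.5],"rot":[0,0,0],"gripper":0.45},{"translation":[0,0,0.5],"rot":[0,0,0],"gripper":0.45}]'
python3 -m crank '[{"translation":[0,0,0],"rot":[0,0,0],"gripper":0.45},{"translation":[0,0,0],"rot":[0,0,0],"gripper":0.45},{"translation":[0,0,0],"rot":[0,0,0],"gripper":0.45}]'
python3 - <<'E'
from h import *
P=[]
for c in ['scene','side']:
    im,d=read_camera(c);P.append(cloud(c,d).reshape(-1,3));cv2.imwrite(f'pics/{c}9.png',im[:,:,::-1])
Q=[p[np.isfinite(p[:,0])] for p in P]
for n,x,y,z,z2 in [('tA',.598,.267,.06,.1),('tB',.598,.201,.06,.1),('sA',.596,-.264,.06,.1),('sB',.602,-.33,.06,.1),('ink',.57,-.075,.077,.1),('pot',.345,-.281,.03,.05),('bottle',.427,.221,.05,.08)]:
    for q in Q:
        t=q[(np.hypot(q[:,0]-x,q[:,1]-y)<.04)&(q[:,2]>z)&(q[:,2]<z2)]
        if len(t)<5: print(n,'few');continue
        r=cv2.minAreaRect(t[:,:2].astype(np.float32)*1000);print(n,np.round(r[0]),np.round(r[1]),'z',np.round(np.percentile(t[:,2],98),3))
print(env.state()['clock'],env.state()['position'])
E
```

```text
clock: 31.75
position: [0.5706, -0.075, 0.0476]
ee_rot: [[0.03, -1.0, 0.0], [-1.0, -0.03, 0.0], [-0.0, -0.0, -1.0]]
force: [-1.3, 1.0, 2.5]
opening: 0.325
clock: 32.38
position: [0.5696, -0.0748, 0.063]
ee_rot: [[0.03, -1.0, -0.003], [-1.0, -0.03, -0.0], [-0.0, 0.003, -1.0]]
force: [0.6, -0.4, -0.0]
opening: 0.546
clock: 33.0
position: [0.5731, -0.0764, 0.269]
ee_rot: [[0.03, -0.999, 0.01], [-1.0, -0.03, 0.0], [0.0, -0.01, -1.0]]
force: [-0.2, 0.1, 0.2]
opening: 0.551
clock: 33.38
position: [0.5699, -0.0749, 0.2622]
ee_rot: [[0.03, -1.0, -0.002], [-1.0, -0.03, -0.0], [0.0, 0.002, -1.0]]
force: [-0.5, -0.9, -0.0]
opening: 0.549
tA [601. 270.] [26. 27.] z 0.09
tA [594. 265.] [23. 26.] z 0.091
tB [601. 202.] [27. 26.] z 0.09
tB [593. 197.] [24. 26.] z 0.09
sA [ 598. -264.] [28. 27.] z 0.07
sA [ 596. -264.] [31. 29.] z 0.071
sB [ 605. -331.] [29. 27.] z 0.07
sB [ 603. -332.] [28. 28.] z 0.071
ink [572. -75.] [45. 29.] z 0.084
ink [568. -76.] [46. 32.] z 0.085
pot [ 343. -282.] [52. 55.] z 0.039
pot [ 337. -287.] [54. 57.] z 0.04
bottle [426. 221.] [26. 30.] z 0.07
bottle [422. 219.] [28. 29.] z 0.071
33.475 [ 0.57016897 -0.07501542  0.26261393]
```

View pics/scene9.png

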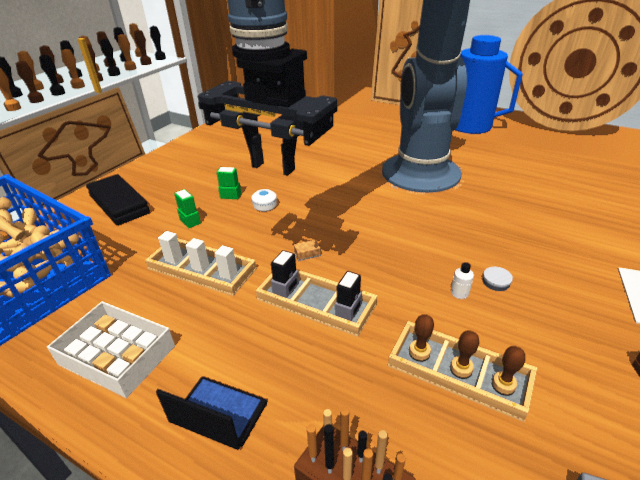

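All five stand upright in the right trays, the pot (264,200) and bottle (462,282) are where they started, and the gripper is clear. Handing in.

```bash
python3 -c "
from plant import env
print(env.job_done())"
```

```text
the job is handed in; nothing more can be done
None
```

The job is handed in at about 33.5 s of the 134 s allowed, with all five pieces standing in bays of their own kind's tray. The two turned stamps are in the middle and right bays, the two seals in the middle and right bays, and the inker in the right bay.

- **Heights:** tops measured 0.090 m for the turned stamps, 0.070 m for the seals and 0.084 m for the inker. Each is within about 2 mm of its tray's sample.
- **Positions:** all five measured within about 5 mm of their bay centres. The two fixed cameras disagree by up to 8 mm on the turned stamps, probably because each sees only one side of them.
- **Paste pot and ink bottle:** both stand where they started in the last picture. The scene camera measures each within 2 mm of its start. The side camera puts the pot about 8 mm off the scene camera's start reading, and it gave no depth reading for pot or bottle at the start to compare with.
- **Gripper:** clear of everything, about 0.26 m up.

The placings of the turned stamps were not as light as the rest. The first was pressed into the felt with about 26 N because it hung roughly 6 mm lower in the grip than I expected. The second was lowered step by step and reached about 20 N before release. The other three were set down with almost no force.

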